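Close up the row of food pans on the counter pan rail

ROBOT

A 7-joint arm with a two-finger parallel gripper is mounted at the origin on the work surface. World frame = base frame: x ahead of the robot, y to its left, z up, the work surface at z = 0. Lengths are in mm, angles in rad, forces in N, time in s.
With the tool pointing down it reaches from about 375 to 925 mm from the base axis. Payload 3.1 kg.
Tool frame: the origin (TCP) lies at the very end of the fingers, on their centre line; the grasp point (between the pads) lies 19 mm behind it; z points along the fingers, y is the direction in which the jaws open and shut (so a half turn about z gives the same grasp; the last joint's range is limited). The gripper opens to 85 mm and grips with 20 to 120 N. Pads are 22 mm wide; open, the fingers measure 114 mm over their backs; the gripper's body (76 mm by 85 mm) begins 54 mm behind the grasp point. The pads swing forward as they close: fully open they stand 13 mm farther back than shut.
Start: joints at [-1.233, 0.383, 0.044, 1.598, -0.018, 1.161, -0.05], TCP at [274.367, 589.259, 231.269] pointing down, gripper open.
Joint ranges: [-2.61, 2.61], [-0.41, 2.15], [-1.48, 1.57], [0, 2.5], [-1.57, 4.71], [0.05, 1.97], [-2.85, 2.85]. Speed limits (rad/s): [2.79, 2.79, 3.14, 3.14, 3.14, 3.14, 3.14].

INTERFACE

Orientations are given as a unit quaternion [w, x, y, z].
In Python, from bench import observe, optics, sign_off gives the robot as it stands.
- The arm moves only by the shell command python3 -m crank 'ROWS'. ROWS is JSON, a list of rows, each a list of 5 numbers: the closure, from 0 (fully open) to 1 (shut), then the shift along the world's x, y, z in mm, then the turn about the world's z in degrees. A call has 1 to 20 rows; each row shifts and turns the commanded pose from where the row before left it; what a row does not reach is not made up. A row lasts 1/10 s, in which the tool goes at most 50 mm and 8.59 degrees, less where a joint would pass 70% of its speed; a pose out of reach is approached as far as the arm can. A call with a gripper value outside its range is refused whole. The fingers move at their own pace and stop on an object; the grip force is fixed at half the most. Time passes only in rows, so rows that do not move let the fingers close. It gives the time, the measured TCP pose, the force and the opening at its end, in the units of the state.
- observe(): the state, without advancing time (a new reading comes with each control period).
- optics.capture(name): name is "scene" or "side" or "wrist"; returns (picture, depth): 400x640x3 uint8, blue, green, red; 400x640 float32, mm along the optical axis (not along the pixel's ray), 0 where there is no reading.
- optics.camera_model(name): a dict with "camera_matrix" (3x3 intrinsics, pixels), "D" ([k1, k2, p1, p2, k3] as OpenCV has them; the pictures are not rectified), "position" and "rotation" of the camera in the world; the wrist camera has in their place "T_tool_cam" (4x4, takes a point from camera to tool coordinates, whose origin is the TCP and whose axes are the flange's). Camera axes: x right, y up, looking along -z (the intrinsics and any distortion apply to the point x, -y, -z); pixel columns grow to the right and rows downward; lengths in mm; the calibration is good to about 2 mm. A picture is of the moment at which its call begins: read the wrist's pose just before it. camera_model takes no time and is no camera call.
- sign_off(): hands the job in, once; it reports no verdict.
The state is a dict: "t": time; "joint_positions": joint angles; "dq": joint speeds; "effort": joint torques, N m; "eef_pos": TCP position; "orientation": TCP orientation; "ft_force": force on the tool from outside, world axes, zero at the start; "ft_torque": the same for the moment, N m; "gripper_width": opening from 0.0 (shut) to 1.0 (fully open).
Only numpy, scipy, OpenCV 4.12 (cv2) and the standard library are available. Lean on these libraries where they do the work, as an engineer would, in place of code of your own. Each camera call takes 0.05 s, during which the arm holds its last target. There are 200 camera calls.

TASK

Three lidded food pans hang touching in a row on the steel pan rail: push the row along the runners as one train, from behind with the fingertips on the edge of the last pan (red lid handle), until the first pan is right up against the end stop and all three are touching, so that there is room for the spare pan at the open end. Slide them steadily and slow down for the end, without ramming the stop, pulling the row apart, or tilting or lifting a pan, and do not touch the lid handles or the other two pans. Leave the spare pan, bottle, jar and bowl where they stand, and finish with the hand clear.

Things in the scene. Friction and masses are not known exactly. Their poses are not given: they have to be found in the camera images.
- rail: fixed steel pan rail: two level runners 560 mm long along its y. Origin on the worktop under its centre. Its +y end has the end stop, its -y end is open. The rims rest on ledges 100 mm above the worktop, each with an outer lip 7 mm higher (rail 187 mm wide over all). Between the ledges is a free gap 156 mm wide (x -78 to +78), open down to 22 mm above the worktop, for fingers behind the row
- end_stop: upright steel plate across the +y end of the rail, its top 36 mm above the ledges. Origin: middle of its inner face (which the first pan comes up against) at ledge height, 278 mm from the rail's centre; axes as the rail's, so the pans lie to its -y. The first pan is home with its centre 54 mm from this face
- pan_front: the first pan, green lid handle: lidded steel pan, 176 (x) x 108 (y) x 65 mm, hung by its rim. Origin: centre of its underside. Its widest part is the rim, 57 to 65 mm above the origin, with upright edges; below it is 148 x 80 mm. Lid top at 71 mm. 0.28 to 0.56 kg, drag up to 4 N. Starts with its edge 40 to 155 mm short of the end stop; axes parallel to the rail's
- pan_middle: the second pan, blue lid handle, the same as the first; its centre lies 108 mm (with play up to 110 mm) to the -y side of the first
- pan_rear: the last pan, red lid handle, the same as the first; its centre 108 mm (up to 110 mm) to the -y side of the middle one. Its free -y edge, 54 mm from its centre and 100 to 108 mm above the worktop, is the edge to push on
- pan_rear_handle: red loop handle in the middle of the last pan's lid, 60 mm along the pan's x, 10 mm thick, top 93 mm above the pan's underside. Origin: centre of its foot, 71 mm above the pan's underside. Not to be touched (the other lids have the same in green and blue)
- spare_pan: empty open one-ninth steel pan, 176 x 108 x 65 mm, standing on the worktop beyond the open end of the rail. Origin at the centre of its underside. A bystander
- sauce_bottle: dark sauce bottle with red cap, 58 mm across, 170 mm tall, standing beyond the rail. Origin at the centre of its underside. A bystander
- seasoning_jar: pale seasoning jar with red lid, 66 mm across, 100 mm tall, standing beyond the rail. Origin at the centre of its underside. A bystander
- steel_bowl: small empty steel bowl, 110 mm across, 45 mm tall, standing beyond the rail. Origin at the centre of its underside. A bystander
Things that resemble listed ones, but are neither listed nor needed, are in the scene too. What is shaped like the pan_rear but brown is not meant.

How it is judged:
By the outcome, as a careful person would: the job done as asked, in the order asked, and still so for the second after the job is handed in, with the robot touching nothing.
It also fails if it takes over 38 s, if anything falls off the work surface, if the arm or the gripper's body presses on something with over 40 N, if the wrist force passes 120 N, or if a joint passes its speed limit or range.

## Working session

There is one attempt and no reset: what is moved stays moved. The work goes in short steps, Python scripts to look and compute and a shell command to move; the robot and the scene stay as the last step left them, time stands still between calls to the robot, and variables do not carry over. Pictures are saved under pics/ and viewed, about 8 in all and at most 12, crops included, and the job is handed in when it is done.

```bash
mkdir -p pics; cat > h.py <<'E'
import numpy as np, cv2
from bench import observe, optics
from scipy.spatial.transform import Rotation as R
def cam(name, st=None):
    m=optics.camera_model(name); K=np.array(m["camera_matrix"],float); D=np.array(m["D"],float)
    if name=="wrist":
        T=np.array(m["T_tool_cam"]); q=st["orientation"]; Rt=R.from_quat([q[1],q[2],q[3],q[0]]).as_matrix()
        return K,D,Rt@T[:3,3]+np.array(st["eef_pos"]),Rt@T[:3,:3]
    return K,D,np.array(m["position"],float),np.array(m["rotation"],float)
def rays(c,px):
    K,D,p,Rm=c; u=cv2.undistortPoints(np.array(px,float).reshape(-1,1,2),K,D).reshape(-1,2)
    return np.c_[u[:,0],-u[:,1],-np.ones(len(u))]@Rm.T
def onplane(c,px,z):
    d=rays(c,px); return c[2]+d*((z-c[2][2])/d[:,2])[:,None]
def depthpts(c,dep,px):
    d=rays(c,px); px=np.array(px,int).reshape(-1,2); return c[2]+d*dep[px[:,1],px[:,0]][:,None]
E
python3 - <<'E'
from h import *
for n in("scene","side","wrist"):
    st=observe(); p,d=optics.capture(n); cv2.imwrite(f"pics/{n}0.png",p); np.savez(f"{n}0.npz",p=p,d=d)
    c=cam(n,st); print(n,c[2].round(),(-c[3][:,2]).round(2), c[0][0,0])
print(st)
E
```

```text
Traceback (most recent call last):
IndexError: too many indices for array: array is 1-dimensional, but 2 were indexed
```

View pics/scene0.png

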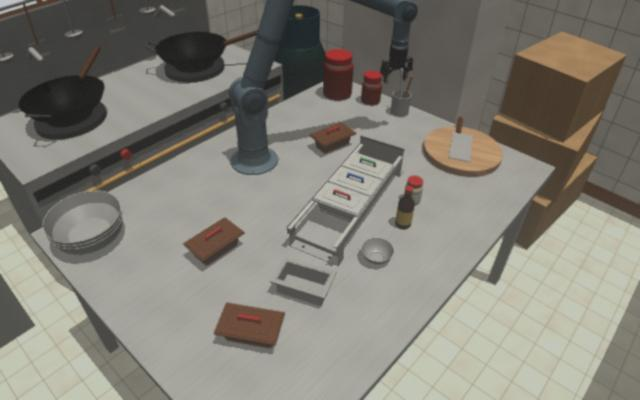

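The scene view shows the rail from about (320,225), the open end, to (385,150), the stop. The red, blue and green handles are at (342,195), (355,178) and (368,162). The brown lookalike pans stand off the rail. The script failed on the rotation format, so I'll fix that first.

```bash
sed -i 's|return K,D,np.array(m\["position"\],float),np.array(m\["rotation"\],float)|r=np.array(m["rotation"],float); return K,D,np.array(m["position"],float),(R.from_quat([r[1],r[2],r[3],r[0]]).as_matrix() if r.size==4 else R.from_rotvec(r).as_matrix() if r.ndim==1 else r)|' h.py
python3 - <<'E'
from h import *
print(optics.camera_model("scene")["rotation"])
for n in("scene","side","wrist"):
    st=observe(); p,d=optics.capture(n); cv2.imwrite(f"pics/{n}0.png",p); np.savez(f"{n}0.npz",p=p,d=d)
    c=cam(n,st); print(n,c[2].round(),(-c[3][:,2]).round(2), c[0][0,0])
    hsv=cv2.cvtColor(p,cv2.COLOR_BGR2HSV)
    for nm,lo,hi in(("red",170,5),("green",50,75),("blue",105,125)):
        h=hsv[...,0]; m=((h>=lo)|(h<=hi)) if lo>hi else (h>=lo)&(h<=hi)
        m=(m&(hsv[...,1]>120)&(hsv[...,2]>50)).astype(np.uint8)
        k,l,s,ce=cv2.connectedComponentsWithStats(m)
        for i in range(1,k):
            if s[i,4]>25:
                w=onplane(c,[ce[i]],190)[0]; q=depthpts(c,d,[ce[i]])[0]
                print(nm,ce[i].round(1),s[i,4],w.round(1),q.round(1))
print(st)
E
```

```text
[0.85102603 0.386011   0.13956561 0.32752351]
scene [ 1261. -1010.  1164.] [-0.49  0.57 -0.66] 467.82526452422945
red [339.2  62.2] 578 [-93.8 654.1 190. ] [-81.3 638.8 198.9]
red [372.5  76.6] 189 [117.1 642.8 190. ] [ 64.2 719.3 144.9]
red [373.5  87.9] 41 [188.1 555.9 190. ] [ 79.8 714.   91.7]
red [332.3 128.7] 39 [274.7 175.7 190. ] [ 1260.8 -1010.   1163.6]
red [125.2 153.5] 80 [-170.5 -455.6  190. ] [-568.4 -301.5  -80.6]
red [413.3 182.5] 153 [689.8 109.9 190. ] [637.3 212.9 100.5]
red [212.3 232.2] 58 [ 383.5 -491.   190. ] [ 291.1 -436.3   87.5]
red [249.2 317.3] 94 [ 687.1 -616.9  190. ] [ 629.6 -577.5   92.4]
side [  -63. -1226.   767.] [ 0.4   0.79 -0.47] 485.4717021959331
red [ 72.3 146.6] 1681 [-121.4  481.   190. ] [-125.7  608.   147.1]
red [334.9 142. ] 47 [650.   43.7 190. ] [675.6  89.2 169.3]
red [304.3 151.3] 131 [531.4  25.  190. ] [627.5 227.   96.8]
red [172.5 175. ] 40 [133.   66.3 190. ] [166.7 287.9  91.1]
red [305.5 178.8] 62 [ 448.3 -150.3  190. ] [497.8 -46.1 134.1]
red [457.2 273.4] 108 [ 515.8 -677.9  190. ] [ 611.7 -587.2   94.5]
red [301.7 285. ] 12
[... 331 characters left out ...]
y([-1.23280128,  0.38366648,  0.04386094,  1.59920471, -0.01788895,
        1.16121252, -0.04988037]), 'dq': array([-3.02904061e-04, -2.58916961e-03, -6.27493530e-05, -5.79592085e-03,
       -1.22754335e-03, -6.92882610e-04, -5.50481356e-04]), 'effort': array([ 2.19046502e-03, -4.34053910e+01,  1.02692630e+00, -2.49977499e+01,
        1.07291399e-02,  7.27452541e-03, -2.85596613e-06]), 'eef_pos': array([274.08319476, 588.57236085, 230.16758003]), 'orientation': array([-1.65815858e-04,  2.16135804e-01,  9.76362747e-01, -1.03604243e-03]), 'ft_force': array([ 0.45719048, -0.37255765,  0.87472448]), 'ft_torque': array([-0.01119386, -0.01872748, -0.01694747]), 'gripper_width': 0.9982917981866513}
```

View pics/side0.png

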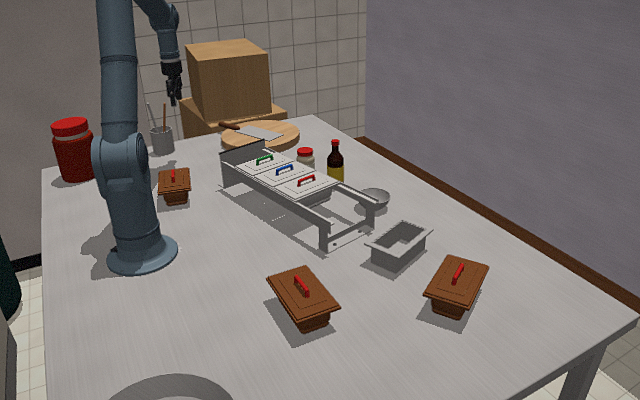

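View pics/wrist0.png

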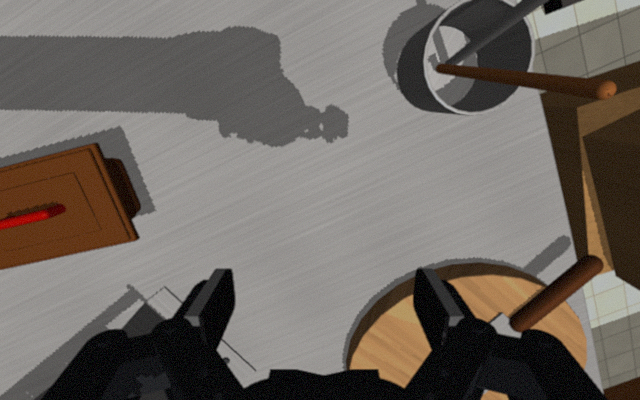

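The side view has the row clear: red at (305,179), blue at (283,168), green at (262,158), with the stop at about (250,150). The rail is yawed about +14°. The wrist view shows only table clutter. Next I move above the row, turning the jaws parallel to the rail's x.

```bash
python3 -m crank '[[0,10,-25,15,-3],[0,15,-38,15,-4],[0,15,-40,15,-4],[0,15,-40,15,-4],[0,15,-40,15,-4],[0,15,-40,15,-5],[0,15,-40,15,-5],[0,15,-40,10,-5],[0,15,-40,5,-5],[0,15,-40,0,-5],[0,15,-35,0,-4],[0,10,-20,0,-3],[0,6,-10,0,0],[0,0,0,0,0],[0,0,0,0,0]]'
cat > look.py <<'E'
from h import *; import sys
st=observe(); p,d=optics.capture("wrist"); n=sys.argv[1]; cv2.imwrite(f"pics/{n}.png",p)
c=cam("wrist",st); np.savez(f"{n}.npz",p=p,d=d,c2=c[2],c3=c[3])
hsv=cv2.cvtColor(p,cv2.COLOR_BGR2HSV)
for nm,lo,hi in(("red",170,6),("green",45,85),("blue",105,125)):
    h=hsv[...,0]; m=((h>=lo)|(h<=hi)) if lo>hi else (h>=lo)&(h<=hi)
    m=(m&(hsv[...,1]>110)&(hsv[...,2]>40)&(d>0)).astype(np.uint8)
    k,l,s,ce=cv2.connectedComponentsWithStats(m)
    for i in range(1,k):
        if s[i,4]>60:
            ys,xs=np.nonzero(l==i); P=depthpts(c,d,np.c_[xs,ys]); T=P[P[:,2]>P[:,2].max()-6]
            r=cv2.minAreaRect(T[:,:2].astype(np.float32)); print(nm,ce[i].round(),"top z",P[:,2].max().round(1),"centre",np.round(r[0],1),"size",np.round(r[1],1),"ang",round(r[2],1))
q=st["orientation"]; print(st["t"],st["joint_positions"].round(2),st["eef_pos"].round(1),"tool y ang",np.degrees(np.arctan2(*R.from_quat([q[1],q[2],q[3],q[0]]).as_matrix()[1::-1,1])).round(2))
E
python3 look.py w1
```

```text
t: 1.7
eef_pos: [449.8, 143.3, 351.0]
orientation: [-0.0, 0.614, 0.789, -0.0]
ft_force: [-0.4, 0.3, 0.2]
gripper_width: 0.997
red [483. 135.] top z 102.7 centre [632.  233.8] size [57.4 56.3] ang 6.9
red [505. 263.] top z 171.8 centre [682.  100.9] size [25.8 26.3] ang 54.7
red [329. 310.] top z 138.3 centre [503.5 -36.5] size [61.3  8.9] ang 13.8
green [334. 151.] top z 137.9 centre [454.1 174.1] size [61.6  8.3] ang 13.0
blue [332. 238.] top z 137.2 centre [478.8  68.9] size [61.3  9.2] ang 12.9
1.7 [-0.84 -0.07  0.42  1.87  0.03  1.34 -0.17] [449.8 143.3 351. ] tool y ang 14.23
```

View pics/w1.png

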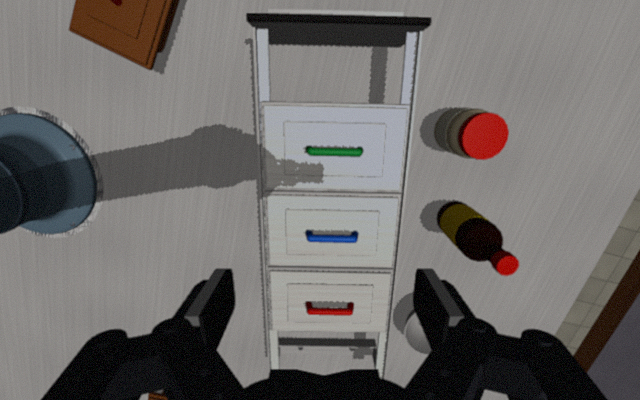

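The wrist view shows the whole row: green (334,151), blue (332,238), red (329,310), with the stop's top edge at rows 15–25. Bottle and jar are to the right of the rail. Now I measure the stop and the rail edges in the rail frame.

```bash
cat > rail.py <<'E'
from h import *; import sys
z=np.load(sys.argv[1]+".npz"); K,D,_,_=cam("wrist",observe()); c=(K,D,z["c2"],z["c3"]); d=z["d"]
ys,xs=np.nonzero(d>0); P=depthpts(c,d,np.c_[xs,ys])
yaw=np.radians(13.2); ex=np.array([np.cos(yaw),np.sin(yaw)]); ey=np.array([-ex[1],ex[0]]); o=np.array([503.5,-36.5])
q=np.c_[(P[:,:2]-o)@ex,(P[:,:2]-o)@ey,P[:,2]]
m=(q[:,2]>120)&(q[:,2]<145)&(abs(q[:,0])<120)&(q[:,1]>290)&(q[:,1]<480); s=q[m]
print("stop y", np.percentile(s[:,1],[0,2,10,50,90,100]).round(1),"x",s[:,0].min().round(1),s[:,0].max().round(1),"z max",s[:,2].max().round(1))
f=s[(s[:,2]>118)&(s[:,2]<134)]; print("face fit", np.polyfit(f[:,0],f[:,1],1).round(4), len(f))
t=s[s[:,2]>134.5]; print("top fit", np.polyfit(t[:,0],t[:,1],1).round(4),len(t), np.percentile(t[:,1],[1,50,99]).round(1))
# lids & outer lips
for y0 in(-40,60,200,290):
    r=q[(abs(q[:,1]-y0)<12)&(q[:,2]>101)&(q[:,2]<112)&(abs(q[:,0])<110)]
    print("lip y",y0,r[:,0].min().round(1),r[:,0].max().round(1),np.median(r[:,2]).round(1))
l=q[(abs(q[:,0])<60)&(q[:,2]>104)&(q[:,2]<118)&(q[:,1]>-80)&(q[:,1]<300)]
print("pan y range", np.percentile(l[:,1],[0,.5,99.5,100]).round(1))
E
python3 rail.py w1
```

```text
stop y [345.9 346.3 347.  349.  353.  355.1] x -92.5 95.0 z max 138.4
face fit [-4.600000e-03  3.477916e+02] 773
top fit [-2.100000e-03  3.504639e+02] 1100 [347.  350.4 353.8]
lip y -40 -94.5 93.5 111.1
lip y 60 -93.8 93.5 107.8
lip y 200 -93.6 94.1 107.8
lip y 290 -92.5 94.6 105.9
pan y range [-51.9 -48.5 268.2 269.3]
```

```bash
python3 -m crank '[[0.4,4,-15,-5,-1],[0.4,8,-30,-10,0],[0.4,9,-35,-10,0],[0.4,10,-37,-10,0],[0.4,10,-37,-10,0],[0.4,10,-37,-10,0],[0.4,10,-36,-20,0],[0.4,10,-33,-25,0],[0.4,6,-20,-35,0],[0.4,2,-7,-35,0],[0.4,0,0,-35,0],[0.4,0,0,-30,0],[0.4,0,0,-20,0],[0.4,0,0,-10,0],[0.4,0,0,0,0],[0.4,0,0,0,0]]'; python3 look.py w2; python3 - <<'E'
from h import *
p,d=optics.capture("side"); cv2.imwrite("pics/s2.png",cv2.resize(p[130:270,210:410],None,fx=4,fy=4))
E
```

```text
t: 3.35
eef_pos: [530.1, -146.0, 87.0]
orientation: [0.001, 0.622, 0.783, 0.0]
ft_force: [0.4, 0.7, 0.1]
gripper_width: 0.599
red [319.   7.] top z 137.1 centre [504.9 -42.1] size [61.3  2.8] ang 12.9
3.35 [-0.36  0.44  0.66  1.98 -0.36  0.84  0.73] [ 530.1 -146.    87. ] tool y ang 13.06
```

View pics/w2.png

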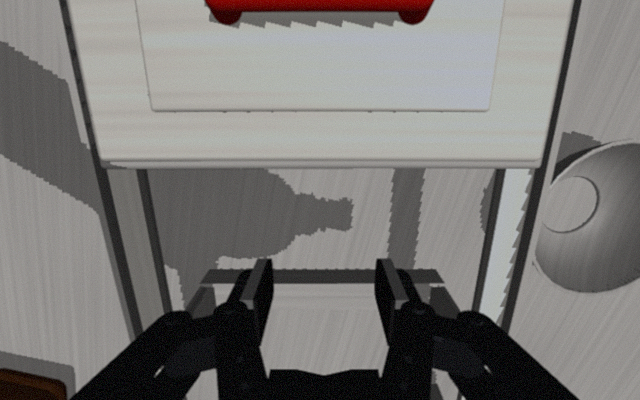

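View pics/s2.png

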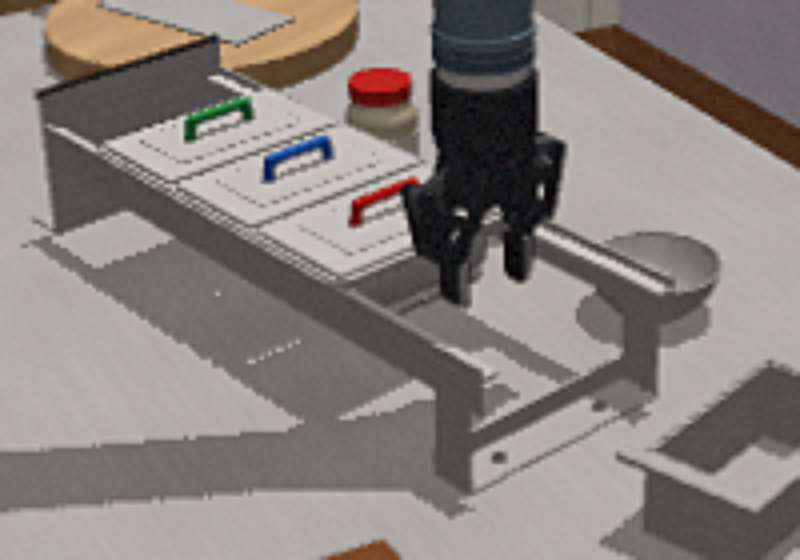

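The wrist view shows the rear edge at row 165, with the fingers centred between the ledges. The side view confirms the fingers are inside the gap, below lid level. I lower slightly and approach the edge.

```bash
python3 - <<'E'
from h import *
z=np.load("w2.npz"); K,D,_,_=cam("wrist",observe()); c=(K,D,z["c2"],z["c3"])
w=onplane(c,[[250,162],[320,163],[420,165]],108); ey=np.array([-.2284,.9736]); print(((w[:,:2]-[503.5,-36.5])@ey).round(1))
E
python3 -m crank '[[0.4,-1,4,-3,0],[0.4,-1.8,7.8,-3,0],[0.4,-1.8,7.8,-1,0],[0.4,-1.8,7.8,0,0],[0.4,-0.9,3.9,0,0],[0.4,-0.5,1.9,0,0],[0.4,0,0,0,0]]'
```

```text
[-52.8 -53.3 -54.2]
t: 4.15
eef_pos: [521.6, -112.1, 79.3]
orientation: [0.0, 0.622, 0.783, 0.0]
ft_force: [-0.2, 1.1, -0.4]
gripper_width: 0.601
```

```bash
python3 -m crank '[[0.4,-0.5,1.9,0,0],[0.4,-0.5,1.9,0,0],[0.4,-0.5,1.9,0,0],[0.4,-0.4,1.9,0,0],[0.4,-0.3,1.5,0,0],[0.4,-0.3,1.5,0,0],[0.4,-0.3,1.5,0,0],[0.4,-0.4,1.5,0,0],[0.4,-0.3,1.5,0,0]]'
```

```text
t: 5.05
eef_pos: [518.6, -99.8, 79.5]
orientation: [0.002, 0.623, 0.783, -0.001]
ft_force: [1.5, -6.3, -0.4]
gripper_width: 0.599
```

```bash
python3 -m crank '[[0.4,-0.5,1.9,0,0],[0.4,-0.5,2.3,0,0],[0.4,-0.6,2.6,0,0],[0.4,-0.7,2.9,0,0],[0.4,-0.7,2.9,0,0],[0.4,-0.7,2.9,0,0],[0.4,-0.7,2.9,0,0],[0.4,-0.7,2.9,0,0],[0.4,-0.7,2.9,0,0],[0.4,-0.7,2.9,0,0],[0.4,-0.7,2.9,0,0],[0.4,-0.7,2.9,0,0],[0.4,-0.7,2.9,0,0],[0.4,-0.7,2.9,0,0],[0.4,-0.7,2.9,0,0],[0.4,-0.6,2.6,0,0],[0.4,-0.5,2.3,0,0],[0.4,-0.5,1.9,0,0],[0.4,-0.4,1.5,0,0],[0.4,-0.2,1,0,0]]'; python3 - <<'E'
from h import *
p,d=optics.capture("side"); cv2.imwrite("pics/s3.png",cv2.resize(p[120:230,210:360],None,fx=5,fy=5,interpolation=cv2.INTER_CUBIC))
p,d=optics.capture("wrist"); cv2.imwrite("pics/w3.png",p)
E
```

```text
t: 7.05
eef_pos: [506.4, -49.7, 79.6]
orientation: [0.002, 0.623, 0.782, -0.001]
ft_force: [1.5, -5.8, -1.2]
gripper_width: 0.601
```

View pics/s3.png

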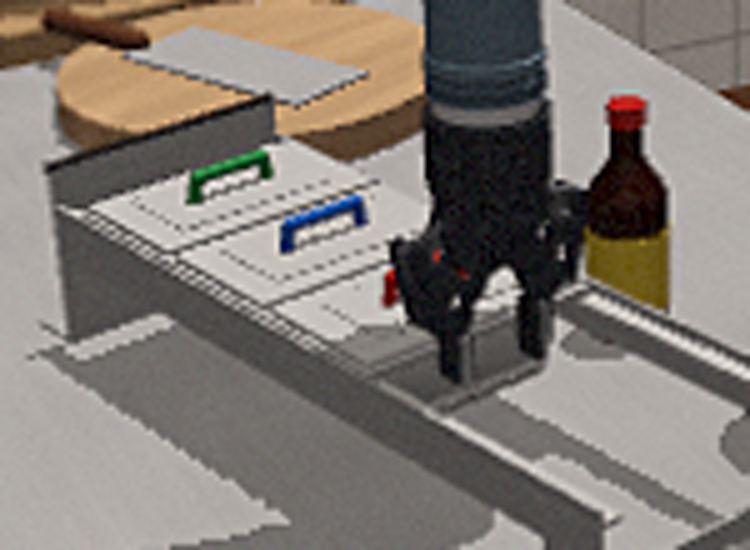

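The row moved as a train with no gaps. The green handle is now at (229,175) in this crop, still short of the stop. I'll check the displacement with the side camera.

```bash
cat > side.py <<'E'
from h import *
ey=np.array([-.2284,.9736]); c=cam("side")
def f(p):
    hsv=cv2.cvtColor(p,cv2.COLOR_BGR2HSV); o={}
    for nm,lo,hi in(("green",50,75),("blue",105,125)):
        h=hsv[...,0]; m=((h>=lo)&(h<=hi)&(hsv[...,1]>90)&(hsv[...,2]>40)).astype(np.uint8); m[:, :200]=0; m[:,400:]=0
        k,l,s,ce=cv2.connectedComponentsWithStats(m); i=1+s[1:,4].argmax(); o[nm]=((onplane(c,[ce[i]],132)[0,:2]-[503.5,-36.5])@ey).round(1)
    return o
print(f(np.load("side0.npz")["p"]), f(optics.capture("side")[0]))
E
python3 side.py
```

```text
{'green': np.float64(211.6), 'blue': np.float64(103.9)} {'green': np.float64(264.9), 'blue': np.float64(154.4)}
```

```bash
python3 -m crank '[[0.4,-0.2,1,0,0],[0.4,-0.4,1.5,0,0],[0.4,-0.5,1.9,0,0],[0.4,-0.5,1.9,0,0],[0.4,-0.5,1.9,0,0],[0.4,-0.5,1.9,0,0],[0.4,-0.4,1.9,0,0],[0.4,-0.4,1.5,0,0],[0.4,-0.3,1.5,0,0],[0.4,-0.3,1.2,0,0],[0.4,-0.2,1,0,0],[0.4,-0.2,0.8,0,0],[0.4,-0.2,0.8,0,0],[0.4,-0.2,0.8,0,0]]'; python3 side.py
```

```text
t: 8.6
eef_pos: [501.6, -30.3, 79.5]
orientation: [0.002, 0.623, 0.782, -0.001]
ft_force: [1.5, -5.7, -1.6]
gripper_width: 0.6
{'green': np.float64(211.6), 'blue': np.float64(103.9)} {'green': np.float64(286.4), 'blue': np.float64(175.3)}
```

```bash
python3 -m crank '[[0.4,-0.2,0.8,0,0],[0.4,-0.1,0.6,0,0],[0.4,-0.1,0.6,0,0],[0.4,-0.2,0.6,0,0],[0.4,-0.1,0.6,0,0]]'; python3 -m crank '[[0.4,-0.1,0.6,0,0],[0.4,-0.2,0.6,0,0]]';python3 -m crank '[[0.4,-0.1,0.6,0,0],[0.4,-0.1,0.6,0,0]]'
```

```text
t: 9.15
eef_pos: [500.8, -27.1, 79.5]
orientation: [0.002, 0.623, 0.782, -0.001]
ft_force: [1.5, -5.6, -1.8]
gripper_width: 0.6
t: 9.35
eef_pos: [500.6, -25.9, 79.5]
orientation: [0.002, 0.623, 0.782, -0.001]
ft_force: [2.4, -6.2, -1.6]
gripper_width: 0.602
t: 9.55
eef_pos: [500.4, -25.0, 79.5]
orientation: [0.002, 0.623, 0.782, -0.001]
ft_force: [1.2, -7.2, -2.2]
gripper_width: 0.602
```

```bash
python3 -m crank '[[0.4,-0.1,0.5,0,0],[0.4,-0.1,0.5,0,0]]'; python3 -m crank '[[0.4,-0.1,0.5,0,0],[0.4,-0.1,0.5,0,0]]';python3 side.py
```

```text
t: 9.75
eef_pos: [500.4, -25.0, 79.6]
orientation: [0.003, 0.623, 0.782, -0.001]
ft_force: [2.2, -9.6, -2.3]
gripper_width: 0.6
t: 9.95
eef_pos: [500.4, -25.0, 79.7]
orientation: [0.003, 0.624, 0.782, -0.002]
ft_force: [1.8, -11.2, -2.4]
gripper_width: 0.598
{'green': np.float64(211.6), 'blue': np.float64(103.9)} {'green': np.float64(289.5), 'blue': np.float64(180.4)}
```

The TCP stalls at the expected home position (77 mm of travel) and the force rises from 5.7 to 11 N, so the train is against the stop. I back off gently, rise and look.

```bash
python3 -m crank '[[0.4,0.3,-1.2,0,0],[0.4,0.4,-1.5,0,0],[0.4,0.5,-2,0,0],[0.4,0.7,-3,0,0],[0.4,1.4,-6,0,0],[0.4,2.3,-10,0,0],[0.4,2.8,-12,0,0],[0.4,2.8,-12,0,0],[0.4,2.3,-10,0,0],[0.4,1.2,-5,8,0],[0.4,0,0,25,0],[0.4,0,0,40,0],[0.4,0,0,45,0],[0.4,0,0,45,0],[0.4,0,0,45,0],[0.4,0,0,30,0],[0.4,0,0,20,0],[0.4,0,0,0,0],[0.4,0,0,0,0]]'
python3 -m crank '[[0,-3,12,5,0],[0,-7,30,5,0],[0,-9,38,5,0],[0,-9,38,0,0],[0,-9,38,0,0],[0,-7,32,0,0],[0,-4,18,0,0],[0,0,0,0,0],[0,0,0,0,0]]'; python3 look.py w4; python3 rail.py w4; python3 side.py; python3 - <<'E'
from h import *
p,d=optics.capture("side"); cv2.imwrite("pics/s4.png",cv2.resize(p[120:290,210:440],None,fx=3,fy=3))
E
```

```text
t: 11.9
eef_pos: [514.0, -82.2, 337.4]
orientation: [-0.0, 0.622, 0.783, 0.0]
ft_force: [-0.3, 0.2, -0.0]
gripper_width: 0.597
t: 12.8
eef_pos: [465.6, 122.9, 350.8]
orientation: [-0.0, 0.622, 0.783, -0.002]
ft_force: [-0.2, 0.1, -0.6]
gripper_width: 1.0
red [478. 112.] top z 103.0 centre [632.3 233.6] size [57.1 56.2] ang 11.5
red [503. 241.] top z 172.1 centre [682.2 101. ] size [25.7 25.7] ang 68.0
red [324. 242.] top z 137.5 centre [485.5  39.2] size [61.6  9. ] ang 12.9
green [325.  55.] top z 137.8 centre [437.7 248.1] size [62.8  7.9] ang 12.9
blue [325. 157.] top z 138.2 centre [460.7 143.8] size [61.7  9.4] ang 12.9
12.8 [-0.89 -0.06  0.53  1.85  0.03  1.34 -0.14] [465.6 122.9 350.8] tool y ang 13.03
stop y [290.  290.1 290.3 293.  296.  347.2] x -92.2 94.2 z max 137.8
face fit [-2.170000e-02  3.084904e+02] 83
top fit [-5.300000e-03  2.929546e+02] 322 [290.  292.9 296. ]
lip y -40 -94.2 93.2 106.0
lip y 60 -94.0 93.8 107.5
lip y 200 -93.5 94.0 107.9
lip y 290 -92.8 94.9 107.7
pan y range [ 23.1  28.3 299.4 300. ]
{'green': np.float64(211.6), 'blue': np.float64(103.9)} {'green': np.float64(290.0), 'blue': np.float64(180.4)}
```

View pics/w4.png

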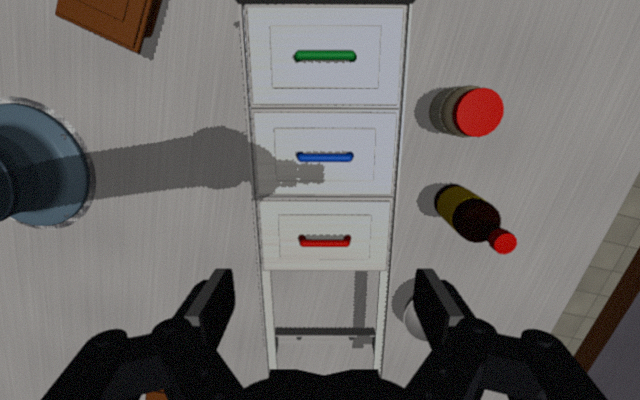

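All three pans are touching, with seams at rows 107 and 197 (green (325,55), blue (325,157), red (324,242)). The stop is cut off at the top of the picture, so I take one closer look there.

```bash
python3 -m crank '[[0,-5,20,0,0],[0,-8,35,0,0],[0,-8,35,0,0],[0,-4,20,0,0],[0,0,0,0,0],[0,0,0,0,0]]'; python3 look.py w5; python3 rail.py w5; python3 -c "
import cv2;p=cv2.imread('pics/w5.png');cv2.imwrite('pics/w5c.png',cv2.resize(p[20:220,200:460],None,fx=3,fy=3))"
```

```text
t: 13.55
eef_pos: [441.8, 232.5, 352.1]
orientation: [0.0, 0.623, 0.782, -0.0]
ft_force: [-0.1, -1.3, -0.3]
gripper_width: 0.998
red [118.  59.] top z 94.6 centre [171.9 305.3] size [62.6  9.9] ang 78.8
red [463. 199.] top z 102.1 centre [632.4 234.1] size [56.4 56.1] ang 7.2
red [323. 315.] top z 137.1 centre [485.2  39.8] size [60.6  7.7] ang 13.0
red [486. 317.] top z 410.3 centre [492.8 256.2] size [3.2 1.1] ang 11.7
green [323. 161.] top z 137.6 centre [437.2 249.4] size [62.2  8.4] ang 12.9
blue [323. 245.] top z 137.3 centre [461.1 145. ] size [60.6  8. ] ang 13.3
13.55 [-0.99 -0.01  0.42  1.81  0.    1.34 -0.34] [441.8 232.5 352.1] tool y ang 12.94
stop y [290.  291.  293.9 349.4 353.5 354.5] x -92.1 94.4 z max 138.4
face fit [1.443000e-01 3.273742e+02] 264
top fit [2.500000e-03 3.384774e+02] 1218 [290.9 349.7 354. ]
lip y -40 -93.3 93.9 106.3
lip y 60 -93.4 93.6 107.4
lip y 200 -93.5 93.7 107.9
lip y 290 -93.4 94.7 107.6
pan y range [ 27.5  29.9 299.2 299.8]
```

View pics/w5c.png

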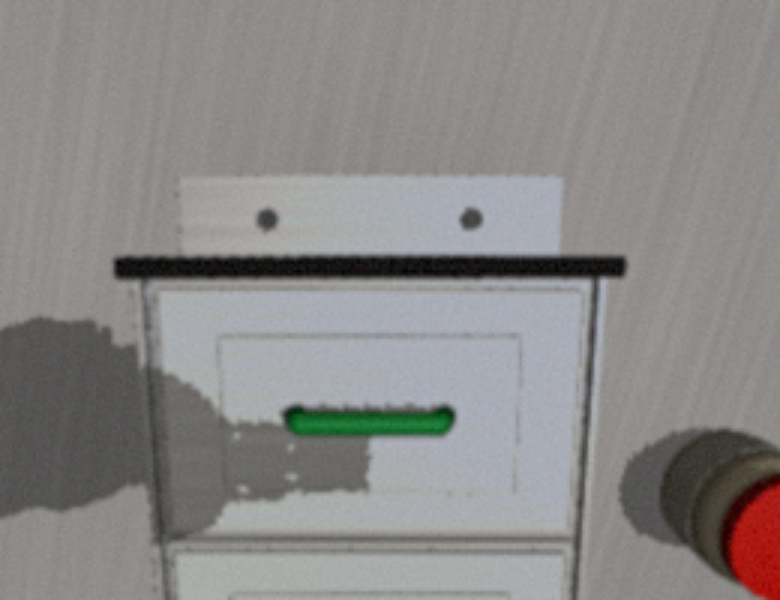

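The first pan sits flush against the stop with no gap (plate at crop row 266, rim directly below it). Its measured centre is 293.5 mm, against 293 mm expected. I'm handing in.

```bash
python3 -c "
from bench import sign_off; print(sign_off())"
```

```text
the job is handed in; nothing more can be done
None
```

I pushed the three pans as one train about 77 mm along the rail, with two fingertips on the rear edge of the red-handled pan. They are home against the end stop, and the job was handed in at about 13.6 s.

- **The push:** I slid the row at up to about 30 mm/s and slowed to about 6 mm/s for the last few millimetres. Against the stop, the tool stalled while the force rose gently from about 6 to 11 N. I then backed straight off, rose, and left the hand about 350 mm up.
- **First pan against the stop:** its centre measured 293.5 mm along the rail, against 293 mm expected, and there is no visible gap at the stop.
- **Pans touching:** the spacings measured about 107 mm. That is slightly under the nominal 108 mm and within camera error, and the pictures show no gaps between the pans.
- **Bystanders:** jar and bottle measured where they were before the push. I did not measure the spare pan and the bowl again, but the arm was never close enough to touch them.
- **Disagreements:** the side camera put the first pan's travel at 78.4 mm, about 1 mm more than the measured gap, within its error. My automatic fit of the stop face was unusable in the two views taken after the push. There I relied on the fit from before the push and on the picture itself.

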